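# Stamp the attendance sheet with the self-inking stamp

### The arm

A 6-joint arm with a two-finger parallel gripper is mounted at the origin on the work surface. World frame = base frame: x ahead of the robot, y to its left, z up, the work surface at z = 0. Lengths are in m, angles in rad, forces in N, time in s.
With the tool pointing down it reaches from about 0.35 to 0.925 m from the base axis. Payload 6.4 kg.
Tool frame: the origin (TCP) lies midway between the tips of the shut fingers; the grasp point (between the pads) lies bot.hold_point_z behind it (bot.hold_point_z is the distance from the TCP to the grasp point, in m); z points along the fingers, y is the line along which they close (so a half turn about z gives the same grasp; the last joint's range is limited). The gripper opens to 94 mm and grips with 3 to 60 N. Pads are 16 mm wide; open, the fingers measure 119 mm over their backs; the gripper's body (75 mm by 177 mm) begins 78 mm behind the grasp point.
Start: joints at [-1.458, 0.245, 1.558, -0, 1.339, -0.174], TCP at [0.184, -0.623, 0.178] pointing down, gripper open.
Joint ranges: [-3.13, 3.13], [-1.02, 2.26], [0.13, 2.54], [-0.95, 4.09], [0.21, 2.88], [-2.74, 2.74]. Speed limits (rad/s): [2.57, 2.57, 3.14, 3.14, 3.14, 3.14].

### API

Orientations are given as a unit quaternion [w, x, y, z].
In Python, from rig import bot gives the robot as it stands.
- The arm moves only by the tool apply_moves, never from a script. Its argument "targets" is a list that holds one entry, the list of rows, each a list of 7 numbers: the shift along the tool's x, y, z as a fraction of full scale, then the turn, a rotation vector about the tool's x, y, z as a fraction of full scale, then the closure, from -1 (fully open) to 1 (shut). In form: [[[tx, ty, tz, ax, ay, az, gripper], ...]]. A call has 1 to 20 rows; each row shifts and turns the commanded pose from where the row before left it, along the tool's axes as they then stand; what a row does not reach is not made up. Full scale, the value 1, is 250 mm for a shift and 120 degrees for a turn. A row lasts 1/10 s, in which the tool goes at most 50 mm and 8.59 degrees, less where a joint would pass 70% of its speed; a pose out of reach is approached as far as the arm can. A call with a number of a shift or a turn outside -1 to 1 is refused whole. A call with a gripper value outside its range is refused whole. The fingers move at their own pace and stop on an object; "force" is the grip in N (left out, the last holds). Time passes only in rows, so rows that do not move let the fingers close. It gives the time, the measured TCP pose, the force, the opening and the grip force at its end, in the units of the state.
- bot.state(): the state, without advancing time (a new reading comes with each control period).
- bot.camera(name): name is "scene" or "top" or "wrist"; returns a dict with "image" (480x640x3 uint8, red, green, blue), "intrinsics" (3x3 intrinsics, pixels), "R" (3x3) and "t" (3): a world point X has camera coordinates R X + t. Camera axes: x right, y down, z forward; pixel columns grow to the right and rows downward; lengths in m; the calibration is good to about 2 mm. The wrist camera is an equidistant fisheye: a pixel r from the principal point sees the ray r / f radians off the axis. A picture is of the moment at which its call begins. There is no depth.
- bot.hand_in(): hands the job in; it is judged then, once.
The state is a dict: "t": time; "joint_positions": joint angles; "qd": joint speeds; "joint_torque": joint torques, N m; "eef_pos": TCP position; "ee_rot": TCP orientation; "force": force on the tool from outside, world axes, zero at the start; "moment": the same for the moment, N m; "opening": opening from 0.0 (shut) to 1.0 (fully open); "grasp_force": force on a finger pad.
Only numpy, scipy, OpenCV 4.12 (cv2) and the standard library are available. Lean on these libraries where they do the work, as an engineer would, in place of code of your own. Each camera call takes 0.05 s, during which the arm holds its last target. There are 200 camera calls.

### The job

Take the blue self-inking stamp out of its grey tray, set it upright and square over the one empty box on the clipped attendance sheet, and press its handle down through the light spring until the rubber meets the paper, then on against the firm cushion for a full print: bear down with about 18 N for half a second, never with more than 25 N. Let the handle spring back up, lift the stamp off and stand it gently back in its tray, let go, leaving the paint jars, water tub and eraser where they are.

Things in the scene. Friction and masses are not known exactly. Their poses are not given: they have to be found in the camera images.
- stamp_mid (a point): Centre of the self-inking stamp, 42 mm above the underside of its feet; z up, y along its long side (half-turn symmetric). Black frame on a foot ring 34 mm (x) by 64 mm (y); over it telescopes a blue handle shell 38 mm (x) by 68 mm (y), its flat sides 36 to 84 mm above the feet while up. Grip the shell across its 38 mm, 60 to 68 mm above the feet.
- stamp: The whole stamp (frame, handle, die), about 0.2 kg. Origin at the centre of the underside of the feet, axes as stamp_mid.
- handle_top (a point): Centre of the flat top of the blue handle shell, 84 mm above the feet while the handle is up; goes down with the handle.
- handle (a joint): Handle travel down, m: 0 = up, hard end 0.024. Spring 2.5 N at 0, rising 0.25 N per mm. The rubber die inside (18 x 46 mm) meets the paper after 12 to 18 mm, differing from stamp to stamp and unseen: the soft first stop, 5.5 to 7 N. From there a cushion adds a step of 3 N, then 4.5 N per mm for at most 4 mm, then it is solid.
- box_mid (a point): Centre of the empty printed box, on the paper's surface 5 mm above the table. The box is an outline 30 mm (its x) by 56 mm (its y); the stamp's long side goes along its y. The other three boxes, two by two on the sheet (centres 70 mm apart in x, 74 mm in y), already carry a red print.
- clipboard: Brown clipboard 235 mm (x) by 165 mm (y), fixed, with a pad of white sheets, surface 5 mm above the table; origin at the centre of its underside. A steel clip, up to 17 mm high, holds the sheets at its +x end (beyond x = 85 mm). Clipboard, sheet and boxes all have the same yaw.
- tray_floor (a point): Centre of the inner floor of the shallow grey tray, 4 mm above the table. Inside 92 mm (x) by 112 mm (y), rim 12 mm above the table, fixed. The stamp starts in it.
- tray: The shallow grey tray, origin at the centre of its underside.
- red_jar: Red paint jar with black lid, 45 mm across, 49 mm high; leave alone. Origin at the centre of its base.
- orange_jar: Orange paint jar with black lid, 45 mm across, 49 mm high; leave alone. Origin at the centre of its base.
- tub: Empty white water tub, 110 mm across the rim, 75 mm high; leave alone. Origin at the centre of its base.
- eraser: Green eraser 45 by 22 by 12 mm; leave alone. Origin at the centre of its underside.
Things that resemble listed ones, but are neither listed nor needed, are in the scene too. There is more than one size of the tray; the job needs the largest.

How it is judged:
On the way, in this order (a step that is already met when the one before it is completed fails the run):
1. stamp upright on the sheet within 6 mm and 0.12 rad of the empty box, handle pressed down over 11 mm, bearing on the sheet with over 15 N, for 0.3 s (value of joint handle above 0.011 m and contact force between stamp and clipboard above 15 N and horizontal distance between stamp_mid and box_mid below 0.006 m and angle between the y axis of stamp_mid and the y axis of box_mid, either way round below 0.12 rad and angle between stamp_mid's own z axis and vertical below 0.1 rad), for 0.3 s.
2. the handle has sprung back up to within 2 mm (value of joint handle below 0.002 m), for 0.1 s.
At the end, for the whole second after the job is handed in: The stamp, let go, stands still and upright (within 0.06 rad) on the floor of its tray, feet down flat inside the rim (centre within 32 mm of the tray's centre each way), with its handle fully up (within 2 mm) (x of stamp_mid in the frame of tray between -0.032 and 0.032 m and y of stamp_mid in the frame of tray between -0.032 and 0.032 m and z of stamp_mid in the frame of tray_floor below 0.0445 m and angle between stamp_mid's own z axis and vertical below 0.06 rad and contact force between stamp and tray above 0.5 N and value of joint handle below 0.002 m and linear speed of stamp below 0.02 m/s); the robot touches nothing.
It fails at once if the stamp bears on the sheet with more than 25 N (contact force between stamp and clipboard above 25 N).
It fails at once if the stamp is banged or pressed into its tray with more than 25 N (contact force between stamp and tray above 25 N).
It fails at once if the handle is pressed down more than 10 mm with the stamp more than 6 mm off the empty box's centre (value of joint handle above 0.01 m and horizontal distance between stamp_mid and box_mid above 0.006 m).
It fails at once if a paint jar, the tub or the eraser is moved by more than 15 mm (distance of any of red_jar, orange_jar, tub, eraser from where it was at the start of the episode above 0.015 m).
It fails at once if the stamp is tipped by more than 0.6 rad (angle between stamp_mid's own z axis and vertical above 0.6 rad).
It also fails if it takes over 56 s, if anything falls off the work surface, if the arm or the gripper's body presses on something with over 40 N, if the wrist force passes 120 N, or if a joint passes its speed limit or range.

## Working session

There is one attempt and no reset: what is moved stays moved. The work goes in short steps, Python scripts to look and compute and a tool call to move; the robot and the scene stay as the last step left them, time stands still between calls to the robot, and variables do not carry over. Pictures are saved under pics/ and viewed, at most 12 in all, crops included, and the job is handed in when it is done.

Besides the shell and the picture viewer there is one more tool, called after "Emit:" as name([rows], argument=value, ...), one row to a line, values as JSON. apply_moves: Moves the arm, as the interface text tells. Shift numbers are shares of 250 mm and turn numbers shares of 120 degrees, none past 1 either way. Its arguments: {"type":"object","properties":{"targets":{"type":"array"},"force":{"type":"number"}},"required":["targets"]}

```bash
ls; mkdir -p pics
cat > h.py <<'E'
import numpy as np,cv2
from rig import bot
def ray(c,u,v):
    K=np.array(c["intrinsics"]);R=np.array(c["R"]);t=np.array(c["t"])
    d=np.linalg.inv(K)@[u,v,1]
    if c.get("fish"):
        r=np.hypot(d[0],d[1]);d=np.array([d[0]/r*np.sin(r),d[1]/r*np.sin(r),np.cos(r)]) if r>0 else d
    return -R.T@t,R.T@d
def at(c,u,v,z):
    o,d=ray(c,u,v);return (o+d*(z-o[2])/d[2]).round(4)
def cam(n,f=None):
    c=bot.camera(n);c["fish"]=n=="wrist"
    if f: cv2.imwrite(f,c["image"][:,:,::-1])
    return c
E
python3 - <<'E'
from h import *
import pickle
print(bot.state(),bot.hold_point_z)
for n in("top","scene"):
    c=cam(n,f"pics/{n}0.png");pickle.dump(c,open(n+".pkl","wb"));print(n,c["intrinsics"],c["R"],c["t"])
E
```

```text
pics
{'t': 0.0, 'joint_positions': array([-1.45808828e+00,  2.45810702e-01,  1.55900095e+00, -9.59941038e-06,
        1.33872484e+00, -1.74051108e-01]), 'qd': array([ 4.74123806e-05,  1.22173453e-03, -2.99765709e-04,  5.73128814e-04,
       -7.54287158e-04, -1.56815519e-04]), 'joint_torque': array([ 8.99694005e-04, -4.15829337e+01, -3.14608991e+01,  6.85519259e-02,
        3.31887533e-02, -1.49285461e-04]), 'eef_pos': array([ 0.18380735, -0.62278169,  0.17685461]), 'ee_rot': array([-9.71606350e-04,  9.89738120e-01,  1.42889853e-01,  2.51378445e-05]), 'force': array([0.64266733, 0.51233594, 0.55531346]), 'moment': array([-0.00295134,  0.00189657, -0.00424173]), 'grasp_force': 0.0, 'opening': 1.000223460833952} 0.0188
top [[436.30504456   0.         315.02103542]
 [  0.         436.30504456 242.88221828]
 [  0.           0.           1.        ]] [[ 0.01585016 -0.99987317 -0.00155352]
 [-0.99521893 -0.01562658 -0.09641103]
 [ 0.09637453  0.00307422 -0.99534039]] [-0.0315402   0.53770044  0.85207779]
scene [[442.76936421   0.         321.53616307]
 [  0.         442.76936421 243.47685935]
 [  0.           0.           1.        ]] [[ 0.86642377  0.4993055  -0.00196633]
 [ 0.27367911 -0.4781903  -0.83452608]
 [-0.41762374  0.72251509 -0.55096493]] [-0.44598185 -0.0832189   1.15171346]
```

View pics/top0.png

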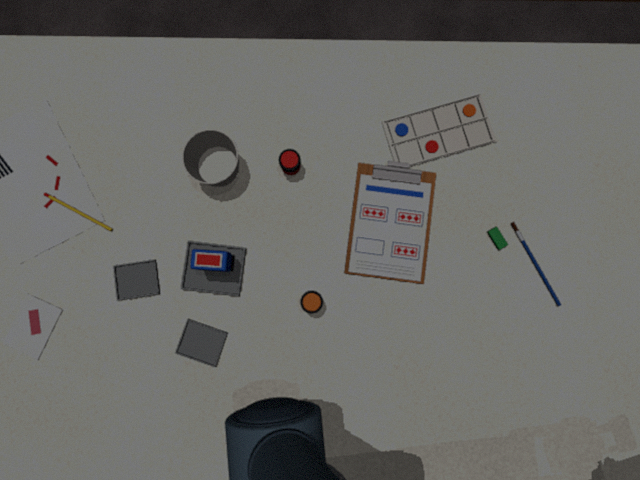

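View pics/scene0.png

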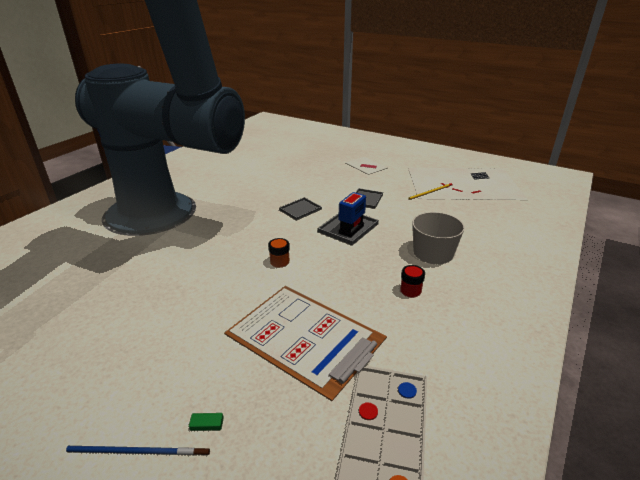

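The top view shows the stamp at about (208,259) in the largest tray (214,269), with the empty box at (370,247), left-lower of the four. I'll enlarge both areas.

Run:
```python
import cv2,numpy as np
i=cv2.imread("pics/top0.png")
i=cv2.convertScaleAbs(i,alpha=1.7)
a=cv2.resize(i[235:305,175:255],None,fx=5,fy=5,interpolation=cv2.INTER_CUBIC)
b=cv2.resize(i[200:290,340:440],None,fx=4,fy=4,interpolation=cv2.INTER_CUBIC)
o=np.zeros((360,800,3),np.uint8);o[:350,:400]=a;o[:,400:]=b
cv2.imwrite("pics/crop.png",o)
```

```text
(no output)
```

View pics/crop.png

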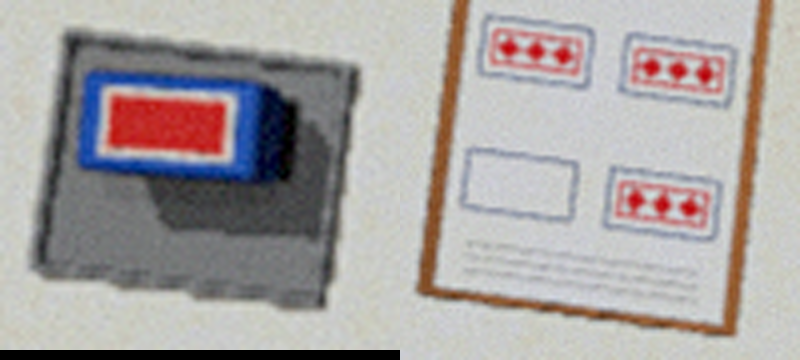

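Run:
```python
from h import *
import pickle
c=pickle.load(open("top.pkl","rb"))
def q(pts,u0,v0,s,z):
    p=np.array([at(c,u0+(x+.5)/s-.5,v0+(y+.5)/s-.5,z) for x,y in pts])
    L=np.linalg.norm(np.roll(p,-1,0)-p,axis=1)
    d=(p[0]-p[1])+(p[3]-p[2]); print(p.mean(0),L.round(3),"long-dir deg",np.degrees(np.arctan2(d[1],d[0])))
q([(102,83),(243,92),(235,163),(98,157)],175,235,5,.088)
q([(85,70),(250,82),(243,180),(78,167)],175,235,5,.088)
q([(68,32),(357,66),(323,305),(35,270)],175,235,5,.012)
q([(67,149),(178,160),(173,220),(61,207)],340,200,4,.005)
q([(500-400,30),(585-400,36),(580-400,77),(490-400,70)],340,200,4,.005)
q([(630-400,170),(721-400,176),(714-400,238),(605-400,229)],340,200,4,.005)
# wrist cam geometry
w=cam("wrist");R=np.array(w["R"]);o=-R.T@np.array(w["t"]);print(o,R,w["intrinsics"])
```

```text
[0.498225 0.17475  0.088   ] [0.053 0.027 0.051 0.028] long-dir deg 87.8482805279471
[0.497825 0.1768   0.088   ] [0.062 0.037 0.062 0.036] long-dir deg 86.61448701402927
[0.484675 0.182125 0.012   ] [0.119 0.098 0.118 0.098] long-dir deg 84.11871965101865
[ 0.53625 -0.13535  0.005  ] [0.057 0.031 0.058 0.03 ] long-dir deg 84.7245813526435
[ 0.6045   -0.144925  0.005   ] [0.044 0.022 0.047 0.022] long-dir deg 86.59280686914522
[ 0.527525 -0.211325  0.005   ] [0.047 0.032 0.056 0.033] long-dir deg 86.60083626962327
[ 0.24894793 -0.60480367  0.38375526] [[ 0.28300174 -0.95911858 -0.00124936]
 [-0.93223724 -0.27537578  0.23473797]
 [-0.22548559 -0.06526656 -0.97205788]] [[371.64829954   0.         312.32273063]
 [  0.         371.64829954 237.86653861]
 [  0.           0.           1.        ]]
```

The picks check out against the given sizes (box 57×31 mm, tray about 118×98 mm outside). I'll go above the stamp with the tool turned square to it.

Emit:
apply_moves([
  [[0, 0, -0.03, 0, 0, -0.0654, -1], [0, 0, -0.03, 0, 0, -0.0654, -1], [0, 0, -0.03, 0, 0, -0.0654, -1], [0, 0, -0.03, 0, 0, -0.0654, -1], [0, 0, -0.03, 0, 0, -0.0654, -1], [0, 0, -0.03, 0, 0, -0.0654, -1], [0, 0, -0.03, 0, 0, -0.0654, -1], [0, 0, -0.03, 0, 0, -0.0654, -1], [0, 0, -0.03, 0, 0, -0.0654, -1]],
])

```text
t: 1.05
eef_pos: [0.1839, -0.6232, 0.2453]
ee_rot: [-0.0, 0.723, 0.691, 0.0]
force: [0.1, -0.1, -0.3]
opening: 1.001
grasp_force: 0.0
```

Emit:
apply_moves([
  [[0.18, 0.06, 0, 0, 0, 0, -1], [0.18, 0.06, 0, 0, 0, 0, -1], [0.18, 0.06, 0, 0, 0, 0, -1], [0.18, 0.06, 0, 0, 0, 0, -1], [0.18, 0.06, 0, 0, 0, 0, -1], [0.18, 0.06, 0, 0, 0, 0, -1], [0.18, 0.06, 0, 0, 0, 0, -1], [0.18, 0.06, 0, 0, 0, 0, -1], [0.18, 0.06, 0, 0, 0, 0, -1], [0.18, 0.06, 0, 0, 0, 0, -1], [0.18, 0.06, 0, 0, 0, 0, -1], [0.18, 0.06, 0, 0, 0, 0, -1], [0.18, 0.06, 0, 0, 0, 0, -1], [0.18, 0.06, 0, 0, 0, 0, -1], [0.18, 0.06, 0, 0, 0, 0, -1], [0.18, 0.06, 0, 0, 0, 0, -1], [0.18, 0.06, 0, 0, 0, 0, -1], [0.18, 0.06, 0, 0, 0, 0, -1], [0, 0, 0, 0, 0, 0, -1], [0, 0, 0, 0, 0, 0, -1]],
])

```text
t: 3.05
eef_pos: [0.4946, 0.1722, 0.2448]
ee_rot: [-0.0, 0.724, 0.69, -0.001]
force: [-0.5, 0.3, -1.6]
opening: 1.001
grasp_force: 0.0
```

Run:
```python
from h import *
import pickle
s=bot.state();print(s["t"],s["eef_pos"],s["ee_rot"],s["force"])
w=cam("wrist","pics/w1.png");pickle.dump(w,open("w1.pkl","wb"))
```

```text
3.05 [0.49463155 0.17224413 0.24479422] [-3.04633193e-04  7.24283735e-01  6.89501603e-01 -7.19154108e-04] [-0.49686864  0.31833113 -1.55215976]
```

View pics/w1.png

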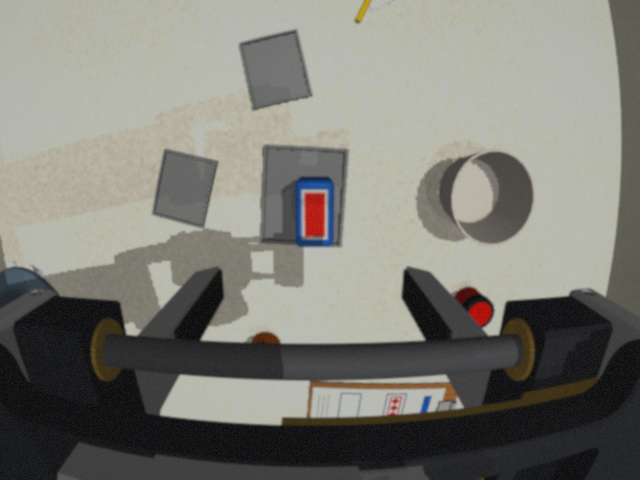

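The wrist view shows the stamp at about (315,215) in the tray, whose corners run from (265,146) to (342,247). The box is visible at about (350,405). A closer crop follows.

Run:
```python
import cv2
i=cv2.imread("pics/w1.png")
cv2.imwrite("pics/w1c.png",cv2.resize(cv2.convertScaleAbs(i[140:252,255:355],alpha=1.2),None,fx=5,fy=5,interpolation=cv2.INTER_CUBIC))
```

```text
(no output)
```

View pics/w1c.png

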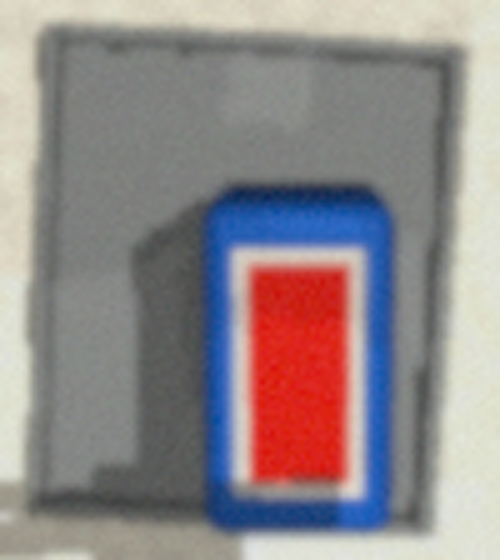

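Run:
```python
from h import *
import pickle
c=pickle.load(open("w1.pkl","rb"))
def q(pts,u0,v0,s,z):
    p=np.array([at(c,u0+(x+.5)/s-.5,v0+(y+.5)/s-.5,z) for x,y in pts])
    L=np.linalg.norm(np.roll(p,-1,0)-p,axis=1)
    d=(p[0]-p[3])+(p[1]-p[2]); print(p.mean(0),L.round(3),"long deg",np.degrees(np.arctan2(d[1],d[0])))
q([(230,248),(365,248),(365,500),(233,498)],255,140,5,.088)
q([(249,266),(348,266),(348,482),(252,482)],255,140,5,.088)
q([(45,25),(465,45),(430,530),(30,513)],255,140,5,.012)
q([(265,146),(348,150),(342,247),(261,243)],0,0,1,.012)
q([(342,393),(361,393),(359,417),(340,417)],0,0,1,.005)
```

```text
[0.496625 0.1748   0.088   ] [0.026 0.051 0.027 0.051] long deg 87.57175218997185
[0.496825 0.17475  0.088   ] [0.019 0.044 0.019 0.044] long deg 87.70151785580634
[0.483875 0.1846   0.012   ] [0.099 0.118 0.098 0.119] long deg 84.05313694602648
[0.4849   0.183025 0.012   ] [0.098 0.118 0.1   0.118] long deg 84.06470920805609
[ 0.5373   -0.131925  0.005   ] [0.028 0.049 0.03  0.048] long deg 86.57461804273669
```

Emit:
apply_moves([
  [[0.0117, 0.009, 0.13, 0, 0, 0, -1], [0, 0, 0.13, 0, 0, 0, -1], [0, 0, 0.13, 0, 0, 0, -1], [0, 0, 0.13, 0, 0, 0, -1], [0, 0, 0.13, 0, 0, 0, -1], [0, 0, 0.08, 0, 0, 0, -1], [0, 0, 0.053, 0, 0, 0, -1], [0, 0, 0, 0, 0, 0, -1], [0, 0, 0, 0, 0, 0, -1], [0, 0, 0, 0, 0, 0, 1], [0, 0, 0, 0, 0, 0, 1], [0, 0, 0, 0, 0, 0, 1], [0, 0, 0, 0, 0, 0, 1], [0, 0, 0, 0, 0, 0, 1], [0, 0, 0, 0, 0, 0, 1], [0, 0, 0, 0, 0, 0, 1], [0, 0, 0, 0, 0, 0, 1], [0, 0, 0, 0, 0, 0, 1]],
], force=40)

```text
t: 4.9
eef_pos: [0.4973, 0.1745, 0.0497]
ee_rot: [-0.0, 0.725, 0.689, -0.0]
force: [-0.1, -0.9, 1.0]
opening: 0.397
grasp_force: 40.0
```

Emit:
apply_moves([
  [[0, 0, -0.01, 0, 0, 0, 1], [0, 0, -0.03, 0, 0, 0, 1], [0, 0, -0.06, 0, 0, 0, 1], [0, 0, -0.1, 0, 0, 0, 1], [0, 0, -0.1, 0, 0, 0, 1], [0, 0, -0.1, 0, 0, 0, 1], [0, 0, -0.1, 0, 0, 0, 1], [0, 0, -0.1, 0, 0, 0, 1]],
])

```text
t: 5.7
eef_pos: [0.4975, 0.1745, 0.2021]
ee_rot: [0.0, 0.725, 0.689, 0.001]
force: [-0.0, -0.1, -2.0]
opening: 0.399
grasp_force: 40.0
```

Emit:
apply_moves([
  [[-0.07, 0.01, 0, 0, 0, 0, 1], [-0.13, 0.02, 0, 0, 0, 0, 1], [-0.13, 0.02, 0, 0, 0, 0, 1], [-0.13, 0.02, 0, 0, 0, 0, 1], [-0.13, 0.02, 0, 0, 0, 0, 1], [-0.13, 0.02, 0, 0, 0, 0, 1], [-0.13, 0.02, 0, 0, 0, 0, 1], [-0.13, 0.02, 0, 0, 0, 0, 1], [-0.13, 0.02, 0, 0, 0, 0, 1], [-0.13, 0.02, 0, 0, 0, 0, 1], [-0.13, 0.02, 0, 0, 0, 0, 1], [-0.13, 0.02, 0, 0, 0, 0, 1], [-0.13, 0.01, 0, 0, 0, 0, 1], [0, 0, 0, 0, 0, 0.0167, 1], [0, 0, 0, 0, 0, 0, 1], [0, 0, 0, 0, 0, 0, 1]],
])

```text
t: 7.3
eef_pos: [0.5365, -0.2354, 0.2005]
ee_rot: [0.0, 0.737, 0.676, 0.0]
force: [-0.4, -0.1, -2.5]
opening: 0.399
grasp_force: 40.0
```

Run:
```python
from h import *
import pickle
s=bot.state();print(s["t"],s["eef_pos"],s["ee_rot"],s["force"],s["opening"],s["grasp_force"])
w=cam("wrist","pics/w2.png");pickle.dump(w,open("w2.pkl","wb"))
```

```text
7.3 [ 0.53651535 -0.23536954  0.20046233] [3.12646374e-04 7.36620313e-01 6.76306440e-01 1.30871557e-04] [-0.43908344 -0.14708988 -2.50571297] 0.3986073481288365 39.98862683773041
```

View pics/w2.png

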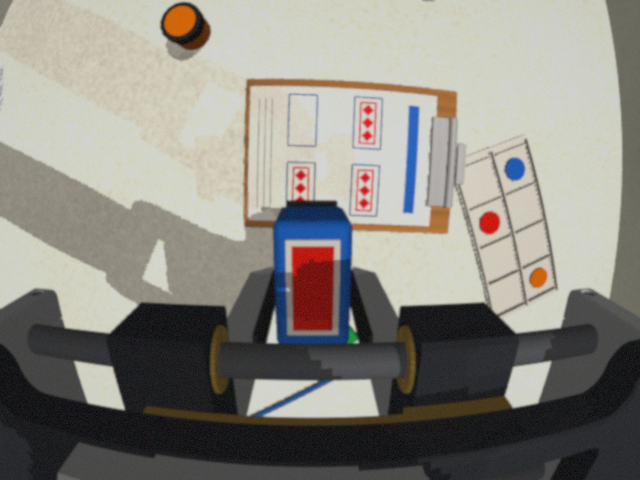

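The stamp sits in the hand with its top at about (313,270). The empty box is at about (302,120), with three printed boxes around it. I'll crop to refine.

Run:
```python
import cv2
i=cv2.imread("pics/w2.png")
cv2.imwrite("pics/w2c.png",cv2.resize(i[75:195,240:400],None,fx=5,fy=5,interpolation=cv2.INTER_CUBIC))
```

```text
(no output)
```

View pics/w2c.png

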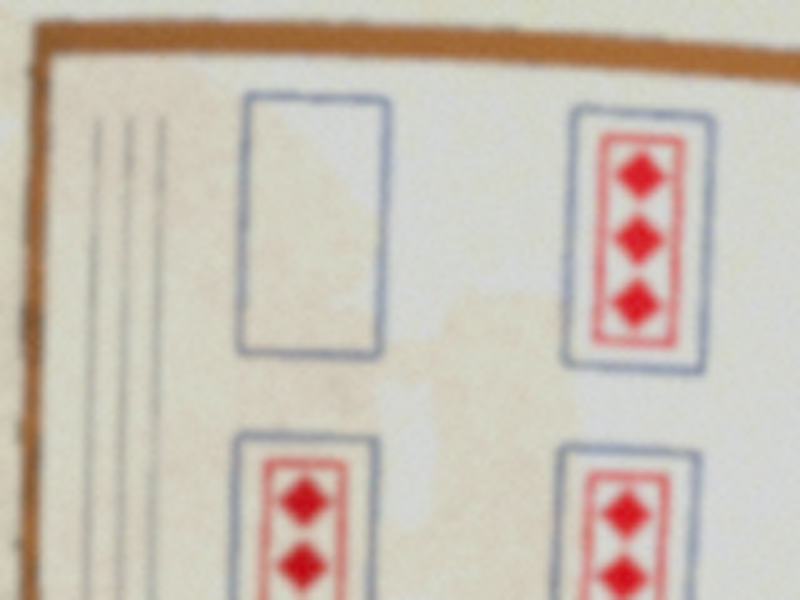

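Run:
```python
from h import *
import pickle
c=pickle.load(open("w2.pkl","rb"))
def q(pts,u0,v0,s,z):
    p=np.array([at(c,u0+(x+.5)/s-.5,v0+(y+.5)/s-.5,z) for x,y in pts])
    L=np.linalg.norm(np.roll(p,-1,0)-p,axis=1)
    d=(p[0]-p[3])+(p[1]-p[2]); print(p.mean(0),L.round(3),"long deg",np.degrees(np.arctan2(d[1],d[0])));return p.mean(0)
a=q([(245,94),(388,100),(380,355),(239,353)],240,75,5,.005)
b=q([(573,107),(713,117),(704,371),(564,365)],240,75,5,.005)
d=b-a;print(np.hypot(*d[:2]),"board yaw",np.degrees(np.arctan2(d[1],d[0])))
p=np.array([at(c,240+x/5,75+y/5,.005) for x,y in [(48,55),(800,82)]]);d=p[1]-p[0];print("edge",np.degrees(np.arctan2(d[1],d[0])))
q([(287,241),(338,241),(339,334),(286,334)],0,0,1,.2388)
s=bot.state();w,x,y,z=s["ee_rot"];print(np.degrees(2*np.arctan2(y,x)),s["eef_pos"])
```

```text
[ 0.5345   -0.135225  0.005   ] [0.031 0.056 0.03  0.057] long deg 83.55267130477779
[ 0.604225 -0.14345   0.005   ] [0.031 0.056 0.031 0.056] long deg 83.3169258026912
0.07020844856568192 board yaw -6.727715293014188
edge -6.479899411487018
[ 0.536725 -0.235125  0.2388  ] [0.024 0.049 0.027 0.049] long deg 85.14415716833513
85.12916321310763 [ 0.53654049 -0.2350917   0.20032068]
```

Emit:
apply_moves([
  [[0, 0, 0, 0, 0, 0.0142, 1], [0.1, -0.013, 0, 0, 0, 0, 1], [0.1, -0.013, 0, 0, 0, 0, 1], [0.1, -0.013, 0, 0, 0, 0, 1], [0.096, -0.013, 0.05, 0, 0, 0, 1], [0, 0, 0.1, 0, 0, 0, 1], [0, 0, 0.1, 0, 0, 0, 1], [0, 0, 0.1, 0, 0, 0, 1], [0, 0, 0.1, 0, 0, 0, 1], [0, 0, 0.08, 0, 0, 0, 1], [0, 0, 0.04, 0, 0, 0, 1], [0, 0, 0, 0, 0, 0, 1], [0, 0, 0, 0, 0, 0, 1], [0, 0, 0, 0, 0, 0, 1]],
], force=55)

```text
t: 8.75
eef_pos: [0.5361, -0.1362, 0.0588]
ee_rot: [0.001, 0.747, 0.665, 0.001]
force: [0.6, 0.2, -1.3]
opening: 0.398
grasp_force: 55.0
```

Run:
```python
from h import *
s=bot.state();w,x,y,z=s["ee_rot"];print(np.degrees(2*np.arctan2(y,x)),s["eef_pos"],s["force"])
c=cam("scene")
i=c["image"][240:360,220:370,::-1];w=cam("wrist")["image"][120:320,240:400,::-1]
a=cv2.resize(i,(500,400),interpolation=cv2.INTER_CUBIC);b=cv2.resize(w,(300,375),interpolation=cv2.INTER_CUBIC)
o=np.zeros((400,800,3),np.uint8);o[:,:500]=a;o[:375,500:]=b;cv2.imwrite("pics/chk.png",o)
```

```text
83.35663771609667 [ 0.53613589 -0.13619883  0.05879086] [ 0.57065318  0.16935699 -1.2505956 ]
```

View pics/chk.png

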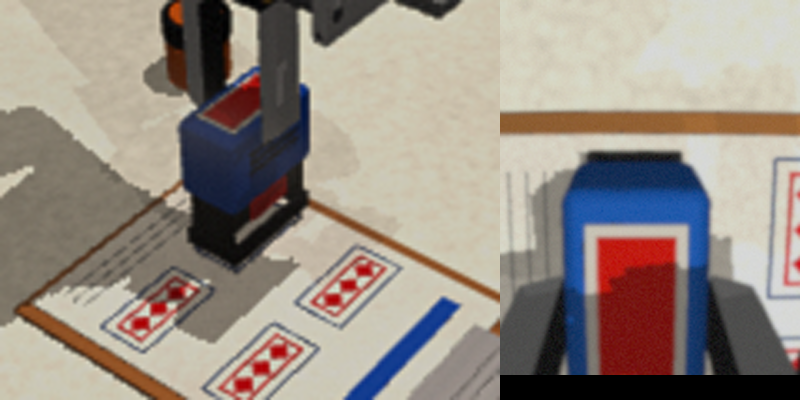

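The stamp hovers squarely over the empty box, feet about 8 mm up, with the printed boxes clear. I'll lower it slowly and start pressing.

Emit:
apply_moves([
  [[0.003, -0.003, 0.007, 0, 0, 0, 1], [0, 0, 0.007, 0, 0, 0, 1], [0, 0, 0.007, 0, 0, 0, 1], [0, 0, 0.007, 0, 0, 0, 1], [0, 0, 0.007, 0, 0, 0, 1], [0, 0, 0.007, 0, 0, 0, 1], [0, 0, 0.007, 0, 0, 0, 1], [0, 0, 0.007, 0, 0, 0, 1], [0, 0, 0.007, 0, 0, 0, 1], [0, 0, 0.007, 0, 0, 0, 1], [0, 0, 0, 0, 0, 0, 1], [0, 0, 0, 0, 0, 0, 1]],
], force=55)

```text
t: 10.05
eef_pos: [0.5343, -0.1349, 0.0398]
ee_rot: [-0.0, 0.747, 0.665, -0.0]
force: [-3.1, 1.4, 4.8]
opening: 0.4
grasp_force: 55.0
```

Emit:
apply_moves([
  [[0, 0, 0.004, 0, 0, 0, 1], [0, 0, 0, 0, 0, 0, 1]],
])

```text
t: 10.25
eef_pos: [0.5343, -0.1349, 0.0387]
ee_rot: [-0.0, 0.747, 0.665, -0.0]
force: [-3.6, 1.4, 5.4]
opening: 0.397
grasp_force: 55.0
```

Emit:
apply_moves([
  [[0, 0, 0.004, 0, 0, 0, 1], [0, 0, 0, 0, 0, 0, 1]],
])

```text
t: 10.45
eef_pos: [0.5342, -0.1349, 0.0376]
ee_rot: [-0.0, 0.747, 0.665, -0.0]
force: [-3.8, 1.0, 4.5]
opening: 0.396
grasp_force: 55.0
```

Emit:
apply_moves([
  [[0, 0, 0.004, 0, 0, 0, 1], [0, 0, 0, 0, 0, 0, 1]],
])

```text
t: 10.65
eef_pos: [0.5344, -0.135, 0.0373]
ee_rot: [-0.0, 0.747, 0.665, -0.0]
force: [-4.7, 1.4, 8.9]
opening: 0.398
grasp_force: 55.0
```

Emit:
apply_moves([
  [[0, 0, 0.004, 0, 0, 0, 1], [0, 0, 0, 0, 0, 0, 1]],
])

```text
t: 10.85
eef_pos: [0.5344, -0.135, 0.0367]
ee_rot: [-0.0, 0.747, 0.665, -0.0]
force: [-5.7, 2.1, 11.1]
opening: 0.394
grasp_force: 55.1
```

Emit:
apply_moves([
  [[0, 0, 0.002, 0, 0, 0, 1], [0, 0, 0, 0, 0, 0, 1]],
])

```text
t: 11.05
eef_pos: [0.5344, -0.135, 0.0364]
ee_rot: [-0.0, 0.747, 0.665, -0.0]
force: [-7.1, 2.6, 13.1]
opening: 0.398
grasp_force: 55.1
```

Emit:
apply_moves([
  [[0, 0, 0.002, 0, 0, 0, 1], [0, 0, 0.001, 0, 0, 0, 1], [0, 0, 0, 0, 0, 0, 1]],
])

```text
t: 11.35
eef_pos: [0.5345, -0.135, 0.036]
ee_rot: [-0.0, 0.747, 0.665, -0.0]
force: [-7.6, 1.7, 14.6]
opening: 0.396
grasp_force: 55.1
```

Emit:
apply_moves([
  [[0, 0, 0, 0, 0, 0, 1]],
])

```text
t: 11.45
eef_pos: [0.5344, -0.135, 0.036]
ee_rot: [-0.0, 0.747, 0.665, -0.0]
force: [-7.7, 3.2, 14.0]
opening: 0.399
grasp_force: 55.1
```

Emit:
apply_moves([
  [[0, 0, 0.0015, 0, 0, 0, 1], [0, 0, 0.0015, 0, 0, 0, 1], [0, 0, 0, 0, 0, 0, 1]],
])

```text
t: 11.75
eef_pos: [0.5345, -0.1351, 0.0356]
ee_rot: [-0.0, 0.747, 0.665, -0.0]
force: [-7.3, 2.6, 16.4]
opening: 0.4
grasp_force: 55.1
```

Emit:
apply_moves([
  [[0, 0, 0, 0, 0, 0, 1], [0, 0, 0, 0, 0, 0, 1]],
])

```text
t: 11.95
eef_pos: [0.5345, -0.1351, 0.0356]
ee_rot: [-0.0, 0.747, 0.665, -0.0]
force: [-8.2, 2.0, 16.4]
opening: 0.399
grasp_force: 55.1
```

Emit:
apply_moves([
  [[0, 0, 0.001, 0, 0, 0, 1], [0, 0, 0, 0, 0, 0, 1], [0, 0, 0, 0, 0, 0, 1], [0, 0, 0, 0, 0, 0, 1], [0, 0, 0, 0, 0, 0, 1], [0, 0, 0, 0, 0, 0, 1]],
])

```text
t: 12.55
eef_pos: [0.5345, -0.135, 0.0354]
ee_rot: [-0.0, 0.747, 0.665, -0.0]
force: [-10.0, 2.6, 17.3]
opening: 0.4
grasp_force: 55.1
```

Run:
```python
from h import *
w=cam("wrist")["image"][110:330,220:420,::-1];i=cam("scene")["image"][230:350,220:370,::-1]
a=cv2.resize(i,(450,360),interpolation=cv2.INTER_CUBIC);b=cv2.resize(w,(327,360),interpolation=cv2.INTER_CUBIC)
cv2.imwrite("pics/press.png",np.hstack([a,b]));print(bot.state()["force"])
```

```text
[-8.30809017  2.33885573 17.29428757]
```

View pics/press.png

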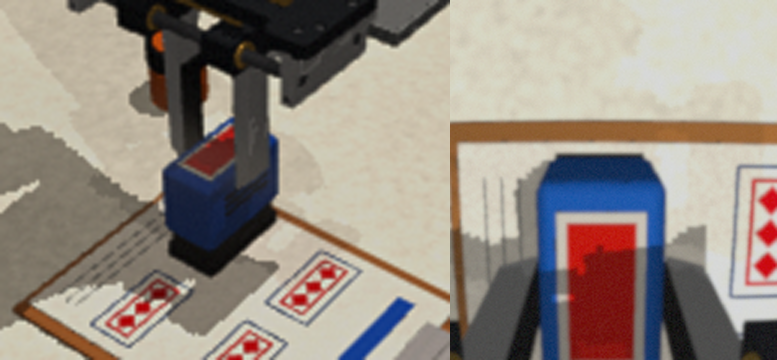

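The handle is down with the stamp square over the box, at about 18 N. I'll let it spring back, lift off and carry the stamp to the tray.

Emit:
apply_moves([
  [[0, 0, -0.004, 0, 0, 0, 1], [0, 0, -0.008, 0, 0, 0, 1], [0, 0, -0.008, 0, 0, 0, 1], [0, 0, -0.008, 0, 0, 0, 1], [0, 0, -0.008, 0, 0, 0, 1], [0, 0, -0.008, 0, 0, 0, 1], [0, 0, -0.008, 0, 0, 0, 1], [0, 0, -0.008, 0, 0, 0, 1], [0, 0, -0.02, 0, 0, 0, 1], [0, 0, -0.04, 0, 0, 0, 1], [0, 0, -0.08, 0, 0, 0, 1], [0, 0, -0.1, 0, 0, 0, 1], [0, 0, -0.1, 0, 0, 0, 1], [0, 0, -0.1, 0, 0, 0, 1], [0, 0, -0.1, 0, 0, 0, 1], [0, 0, 0, 0, 0, 0, 1]],
])

```text
t: 14.25
eef_pos: [0.5369, -0.1359, 0.1878]
ee_rot: [0.004, 0.747, 0.665, 0.002]
force: [0.7, -0.4, -2.6]
opening: 0.398
grasp_force: 55.0
```

Emit:
apply_moves([
  [[0.0621, -0.0171, 0, 0, 0, 0, 1], [0.1241, -0.0342, 0, 0, 0, 0, 1], [0.1241, -0.0342, 0, 0, 0, 0, 1], [0.1241, -0.0342, 0, 0, 0, 0, 1], [0.1241, -0.0342, 0, 0, 0, 0, 1], [0.1241, -0.0342, 0, 0, 0, 0, 1], [0.1241, -0.0342, 0, 0, 0, 0, 1], [0.1241, -0.0342, 0, 0, 0, 0, 1], [0.1241, -0.0342, 0, 0, 0, 0, 1], [0.1241, -0.0342, 0, 0, 0, 0, 1], [0.062, -0.0171, 0, 0, 0, 0, 1], [0, 0, 0, 0, 0, 0, 1], [0, 0, 0, 0, 0, 0, 1]],
])

```text
t: 15.55
eef_pos: [0.4839, 0.1833, 0.1818]
ee_rot: [-0.001, 0.747, 0.665, -0.001]
force: [-0.2, -0.5, -1.9]
opening: 0.398
grasp_force: 55.0
```

Run:
```python
from h import *
print(bot.state()["eef_pos"],bot.state()["force"])
t=cam("top")["image"][190:310,320:460,::-1];i=cam("scene")["image"][130:250,300:450,::-1]
a=cv2.resize(i,(450,360),interpolation=cv2.INTER_CUBIC);b=cv2.resize(t,(350,300),interpolation=cv2.INTER_CUBIC)
o=np.zeros((360,800,3),np.uint8);o[:,:450]=a;o[:300,450:]=b
cv2.imwrite("pics/carry.png",o)
```

```text
[0.48393856 0.18334346 0.1817721 ] [-0.15789139 -0.47526167 -1.92563675]
```

View pics/carry.png

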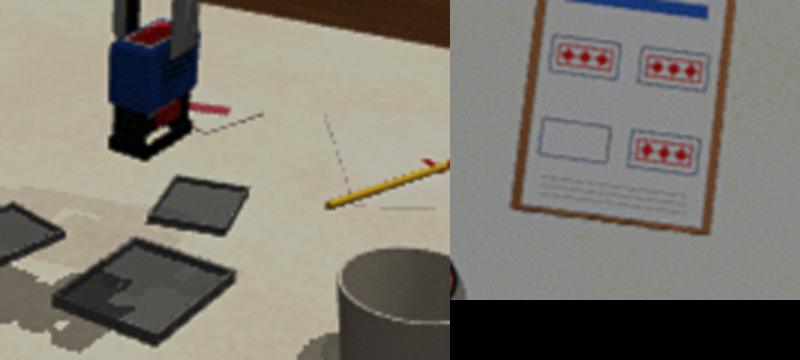

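The stamp hangs upright with its handle fully up, above the tray, and the board is undisturbed. I'll lower it gently.

Emit:
apply_moves([
  [[0, 0, 0.1, 0, 0, 0, 1], [0, 0, 0.1, 0, 0, 0, 1], [0, 0, 0.1, 0, 0, 0, 1], [0, 0, 0.1, 0, 0, 0, 1], [0, 0, 0.05, 0, 0, 0, 1], [0, 0, 0.02, 0, 0, 0, 1], [0, 0, 0.005, 0, 0, 0, 1], [0, 0, 0.005, 0, 0, 0, 1], [0, 0, 0.005, 0, 0, 0, 1], [0, 0, 0.005, 0, 0, 0, 1], [0, 0, 0.005, 0, 0, 0, 1], [0, 0, 0.005, 0, 0, 0, 1], [0, 0, 0.005, 0, 0, 0, 1], [0, 0, 0.005, 0, 0, 0, 1], [0, 0, 0.005, 0, 0, 0, 1], [0, 0, 0.005, 0, 0, 0, 1], [0, 0, 0, 0, 0, 0, 1], [0, 0, 0, 0, 0, 0, 1]],
])

```text
t: 17.45
eef_pos: [0.4853, 0.1831, 0.0534]
ee_rot: [-0.0, 0.747, 0.665, -0.0]
force: [0.4, -0.0, -2.5]
opening: 0.397
grasp_force: 55.0
```

Emit:
apply_moves([
  [[0, 0, 0.004, 0, 0, 0, 1], [0, 0, 0.004, 0, 0, 0, 1], [0, 0, 0.004, 0, 0, 0, 1], [0, 0, 0, 0, 0, 0, 1], [0, 0, 0, 0, 0, 0, 1]],
])

```text
t: 17.95
eef_pos: [0.4853, 0.1831, 0.0504]
ee_rot: [-0.0, 0.747, 0.665, -0.0]
force: [0.8, 0.8, -2.8]
opening: 0.398
grasp_force: 55.0
```

Emit:
apply_moves([
  [[0, 0, 0.002, 0, 0, 0, 1], [0, 0, 0, 0, 0, 0, 1]],
])

```text
t: 18.15
eef_pos: [0.4853, 0.1832, 0.0499]
ee_rot: [-0.0, 0.747, 0.665, -0.0]
force: [0.1, 0.5, -1.1]
opening: 0.393
grasp_force: 55.0
```

Emit:
apply_moves([
  [[0, 0, 0.002, 0, 0, 0, 1], [0, 0, 0, 0, 0, 0, 1]],
])

```text
t: 18.35
eef_pos: [0.4854, 0.1832, 0.0497]
ee_rot: [0.0, 0.747, 0.665, 0.0]
force: [-1.4, -0.0, -0.7]
opening: 0.393
grasp_force: 55.0
```

Emit:
apply_moves([
  [[0, 0, 0, 0, 0, 0, 1], [0, 0, 0, 0, 0, 0, 1], [0, 0, 0, 0, 0, 0, -1], [0, 0, 0, 0, 0, 0, -1], [0, 0, 0, 0, 0, 0, -1], [0, 0, 0, 0, 0, 0, -1], [0, 0, 0, 0, 0, 0, -1], [0, 0, 0, 0, 0, 0, -1], [0, 0, 0, 0, 0, 0, -1], [0, 0, -0.03, 0, 0, 0, -1], [0, 0, -0.06, 0, 0, 0, -1], [0, 0, -0.1, 0, 0, 0, -1], [0, 0, -0.1, 0, 0, 0, -1], [0, 0, -0.1, 0, 0, 0, -1], [0, 0, -0.1, 0, 0, 0, -1], [0, 0, -0.1, 0, 0, 0, -1], [0, 0, 0, 0, 0, 0, -1]],
], force=5)

```text
t: 20.05
eef_pos: [0.4878, 0.1836, 0.2016]
ee_rot: [0.002, 0.747, 0.665, 0.003]
force: [0.2, -1.2, 0.3]
opening: 1.001
grasp_force: 0.0
```

Run:
```python
from h import *
print(bot.state()["t"],bot.state()["eef_pos"])
w=cam("wrist")["image"][100:280,220:400,::-1];i=cam("scene")["image"][130:250,300:450,::-1]
a=cv2.resize(i,(450,360),interpolation=cv2.INTER_CUBIC);b=cv2.resize(w,(350,350),interpolation=cv2.INTER_CUBIC)
o=np.zeros((360,800,3),np.uint8);o[:,:450]=a;o[:350,450:]=b
cv2.imwrite("pics/end.png",o)
```

```text
20.05 [0.48783381 0.18356195 0.20155   ]
```

View pics/end.png

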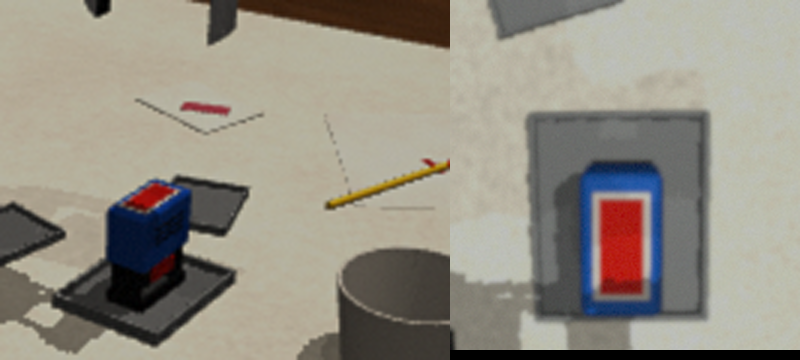

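The stamp stands upright in the middle of the tray with its handle up, and the gripper is clear.

```bash
python3 -c "
from rig import bot
print(bot.hand_in())"
```

```text
the job is handed in; nothing more can be done
None
```

I pressed the stamp square over the empty box for over half a second at an estimated 18–19 N (wrist reading up to 17.3 N). Then I stood it back in its tray with the handle up and handed the job in at about 20 s. The simulator gave no verdict, and no print showed on the sheet in the picture afterwards.

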